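# Tip a glued-up block onto the clamping board and push it home

### The arm

A 6-joint arm with a two-finger parallel gripper is mounted at the origin on the work surface. World frame = base frame: x ahead of the robot, y to its left, z up, the work surface at z = 0. Lengths are in m, angles in rad, forces in N, time in s.
With the tool pointing down it reaches from about 0.425 to 0.95 m from the base axis. Payload 3.5 kg.
Tool frame: the origin (TCP) lies midway between the tips of the shut fingers; the grasp point (between the pads) lies 19 mm behind it; z points along the fingers, y is the line along which they close (so a half turn about z gives the same grasp; the last joint's range is limited). The gripper opens to 85 mm and grips with 20 to 120 N. Pads are 22 mm wide; open, the fingers measure 114 mm over their backs; the gripper's body (76 mm by 85 mm) begins 54 mm behind the grasp point. The pads swing forward as they close: fully open they stand 13 mm farther back than shut.
Start: joints at [-1.265, 0.286, 1.577, -0, 1.279, -0.15], TCP at [0.297, -0.606, 0.231] pointing down, gripper open.
Joint ranges: [-2.77, 2.77], [-0.9, 2.22], [0.21, 2.48], [-1.53, 4.67], [0.24, 2.81], [-2.84, 2.84]. Speed limits (rad/s): [2.79, 2.79, 3.14, 3.14, 3.14, 3.14].

### API

Orientations are given as a unit quaternion [x, y, z, w].
In Python, from cell import manip, snapshot, calibration, workorder gives the robot as it stands.
- The arm moves only by the shell command python3 -m pendant 'ROWS' [OPENING] [FORCE]. ROWS is JSON, one flat list of numbers, 4 for each row, row after row: the shift along the tool's x, y, z in mm, then the turn about the tool's z in degrees. A call has 1 to 5 rows; each row is the pose to reach, as a shift and turn from the pose commanded when the call began, along the tool's axes at that moment; what a row does not reach only later rows make up. A row lasts 1/12 s, in which the tool goes at most 41.7 mm and 7.16 degrees, less where a joint would pass 70% of its speed; a pose out of reach is approached as far as the arm can. A call with a gripper value outside its range is refused whole. OPENING is the closure, from -1 (fully open) to 1 (shut), so that 0 is half open, set as the call begins (- or left out, the last holds). The fingers move at their own pace and stop on an object; FORCE is the grip in N (left out, the last holds). Time passes only in rows, so rows that repeat a pose let the fingers close. It gives the time, the measured TCP pose, the force, the opening and the grip force at its end, in the units of the state.
- manip.get_state(): the state, without advancing time (a new reading comes with each control period).
- snapshot(name): name is "scene" or "top" or "wrist"; returns (picture, depth): 400x640x3 uint8, blue, green, red; 400x640 float32, m along the optical axis (not along the pixel's ray), 0 where there is no reading.
- calibration(name): a dict with "intrinsics" (3x3 intrinsics, pixels), "position" and "attitude" of the camera in the world; the wrist camera has in their place "T_tool_cam" (4x4, takes a point from camera to tool coordinates, whose origin is the TCP and whose axes are the flange's). Camera axes: x right, y down, z forward; pixel columns grow to the right and rows downward; lengths in m; the calibration is good to about 2 mm. A picture is of the moment at which its call begins: read the wrist's pose just before it. calibration takes no time and is no camera call.
- workorder.close_job(): hands the job in; it is judged then, once.
The state is a dict: "t": time; "joint_positions": joint angles; "dq": joint speeds; "joint_efforts": joint torques, N m; "tcp_pos": TCP position; "tool_rot": TCP orientation; "wrist_force": force on the tool from outside, world axes, zero at the start; "moment": the same for the moment, N m; "grip_width": finger opening in m; "finger_force": force on a finger pad.
Only numpy, scipy, OpenCV 4.12 (cv2) and the standard library are available. Lean on these libraries where they do the work, as an engineer would, in place of code of your own. Each camera call takes 0.05 s, during which the arm holds its last target. There are 200 camera calls.

### The job

The wide glued-up wooden block stands on end on the clamping board, at the end of the dark rubber pad. Push it over with a push near its top so that it falls flat along the pad, inside the pad's outline, then push its rear end to slide it along until its leading end is square and fully home against the stop batten, still inside the pad's outline. Do not pick up or lift the block, and leave everything else on the bench alone.

Things in the scene. Friction and masses are not known exactly. Their poses are not given: they have to be found in the camera images.
- board: clamping board, fixed to the bench: plywood 400 mm (its x) by 250 mm (y), 18 mm thick. Origin at the centre of its underside, z up. A dark rubber pad is let in flush with its top; a stop batten (24 mm thick along x, 190 mm along y, 24 mm above the board's top) is fixed at the pad's +x end. The block has to fall towards the board's +x.
- pad (a point): centre of the rubber pad, on the board's top face (18 mm above the bench). The pad is 250 mm along x and 170 mm along y, axes as the board's; its +x end lies at the stop batten's face, and the block stands astride its -x end. The pad does not move and is part of the board's flat top.
- stop_face (a point): middle of the stop batten's face that looks towards the block (towards the board's -x), 12 mm above the board's top. Axes as the board's.
- block_center (a point): centre of the loose, striped laminated wooden block: 45 mm (its x) by 90 mm (y) by 160 mm (z, upright at the start), 0.3 to 0.6 kg. It stands on a 45 x 90 mm end, its x within about 5 degrees of the board's x, its front foot edge 10 to 40 mm inside the pad. This point is 80 mm above the board's top when standing, 22.5 mm when lying on a wide face.
- block_foot (a point): centre of the end on which the block stands at the start (on board's top); it is the rear end, away from the stop, once the block has been tipped. Axes as the block's.
- block_head (a point): centre of the block's other end, 160 mm above the foot at the start; it is the leading end, towards the stop, once the block has been tipped. Axes as the block's.
- post: bystander, not to be moved: small wooden offcut standing on end, 40 x 40 mm, 110 mm tall. Origin on the bench under its middle
- jar: bystander, not to be moved: round jar with a metal lid, 68 mm across, 85 mm tall. Origin on the bench under its middle
- glue: bystander, not to be moved: white glue bottle, 60 mm across, 170 mm tall. Origin on the bench under its middle
- can: bystander, not to be moved: metal can, 66 mm across, 120 mm tall. Origin on the bench under its middle
- tape: bystander, not to be moved: tape measure in a black case, 70 x 34 mm, 66 mm tall. Origin on the bench under its middle
- hammer: bystander, not to be moved: hammer lying flat, handle towards its own -x. Origin on the bench under its middle
- clamp: bystander, not to be moved: small bar clamp lying flat, about 290 x 90 mm, its bar along its own x. Origin on the bench under its middle
- block: the same wooden block as block_center, same axes; origin at the centre of the end it stands on. Pushed near the top towards the board's +x it tips over its front foot edge and falls by itself once its top has gone about 45 mm; it then lies with 45 to 80 mm left to the stop. Sliding it when it lies takes 1.5 to 5 N.
Not all that is in view belongs to the job. Leave any yellow look-alike of the block alone.

How it is judged:
On the way, in this order (a step that is already met when the one before it is completed fails the run):
1. the block has been tipped and lies flat inside the pad's outline (height (world z) of block_center below 0.047 m and angle between block_center's own z axis and vertical between 1.5 and 1.642 rad and x of block_head in the frame of pad between -0.13 and 0.13 m and y of block_head in the frame of pad between -0.042 and 0.042 m and x of block_foot in the frame of pad between -0.13 and 0.13 m and y of block_foot in the frame of pad between -0.042 and 0.042 m), for 0.2 s.
2. the block has been pushed home against the stop (height (world z) of block_center below 0.047 m and angle between block_center's own z axis and vertical between 1.5 and 1.642 rad and x of any of block_head, block_foot in the frame of pad above 0.12 m and angle between the z axis of block_center and the x axis of pad, either way round below 0.08 rad), for 0.2 s.
At the end, for the whole second after the job is handed in: The block lies flat on a wide face at rest, both ends on the pad (each end's centre within 42 mm of the pad's long middle line, so that its edges stay within the pad), its leading end within 5 mm of the stop batten and square to it within 0.08 rad (all of step 2 and x of block_head in the frame of pad between -0.13 and 0.13 m and y of block_head in the frame of pad between -0.042 and 0.042 m and x of block_foot in the frame of pad between -0.13 and 0.13 m and y of block_foot in the frame of pad between -0.042 and 0.042 m and linear speed of block below 0.02 m/s); the robot touches nothing.
It fails at once if the block is lifted or carried (height (world z) of block_center above 0.11 m or (angle between block_center's own z axis and vertical between 1.4 and 1.742 rad and height (world z) of block_center above 0.062 m)).
It fails at once if a bystander is moved or tipped (distance of any of post, jar, glue, can, tape, hammer, clamp from where it was at the start of the episode above 0.02 m or angle between any of post, jar, glue, can, tape's own z axis and vertical above 0.3 rad).
It also fails if it takes over 48 s, if anything falls off the work surface, if the arm or the gripper's body presses on something with over 40 N, if the wrist force passes 120 N, or if a joint passes its speed limit or range.

## Working session

There is one attempt and no reset: what is moved stays moved. The work goes in short steps, Python scripts to look and compute and a shell command to move; the robot and the scene stay as the last step left them, time stands still between calls to the robot, and variables do not carry over. Pictures are saved under pics/ and viewed, at most 10 in all, crops included, and the job is handed in when it is done.

```bash
ls; mkdir -p pics; python3 - <<'E'
from cell import manip, snapshot, calibration
import cv2,numpy as np
np.set_printoptions(precision=4,suppress=True)
s=manip.get_state(); print({k:s[k] for k in('t','tcp_pos','tool_rot','grip_width')})
for n in('top','scene'):
    p,d=snapshot(n); cv2.imwrite(f'pics/{n}0.png',p); np.save(f'pics/{n}0.npy',d); print(n,calibration(n))
E
```

```text
pics
{'t': 0.0, 'tcp_pos': array([ 0.2969, -0.6054,  0.2299]), 'tool_rot': array([ 0.9741,  0.2259, -0.0001, -0.0012]), 'grip_width': 0.08542127477513774}
top {'intrinsics': array([[456.9688,   0.    , 320.7148],
       [  0.    , 456.9688, 199.4295],
       [  0.    ,   0.    ,   1.    ]]), 'position': array([ 0.399 , -0.0061,  1.6642]), 'attitude': array([-0.6958,  0.7156, -0.0487,  0.038 ])}
scene {'intrinsics': array([[469.5736,   0.    , 318.5201],
       [  0.    , 469.5736, 201.9238],
       [  0.    ,   0.    ,   1.    ]]), 'position': array([1.3307, 0.6941, 0.8474]), 'attitude': array([ 0.3404,  0.8234, -0.4165, -0.1807])}
```

View pics/top0.png

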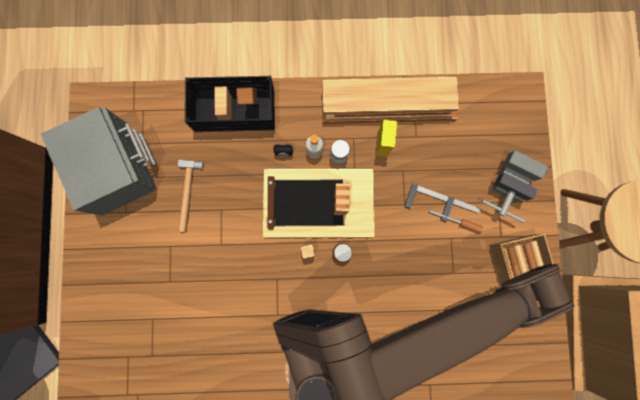

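View pics/scene0.png

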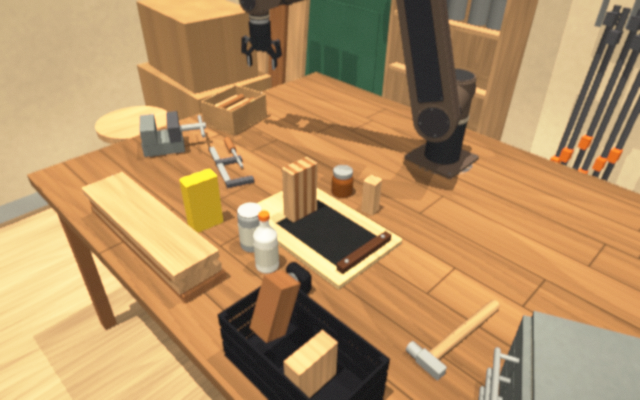

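The block is the striped one standing at (343,198) in the top view and (300,190) in the scene. The others don't fit:
- The yellow box at (388,138) is the look-alike, plain and off the pad.
- The blocks in the black bin, at (221,101) and (245,96), are not on the board.

The batten is at (271,203), so the block has to fall to image-left.

```bash
cat > h.py <<'E'
from cell import manip, snapshot, calibration
import cv2,numpy as np
from scipy.spatial.transform import Rotation as R
np.set_printoptions(precision=4,suppress=True)
def rays(n,uv):
    c=calibration(n);K=c['intrinsics'];uv=np.atleast_2d(uv).astype(float)
    v=np.c_[(uv-K[[0,1],[2,2]])/K[[0,1],[0,1]],np.ones(len(uv))]
    return c['position'],R.from_quat(c['attitude']).apply(v)
def onplane(n,uv,z):
    o,v=rays(n,uv); return o+v*((z-o[2])/v[:,2])[:,None]
def cloud(n,d):
    vv,uu=np.mgrid[:400,:640]; o,v=rays(n,np.c_[uu.ravel(),vv.ravel()])
    return (o+v*d.reshape(-1,1)).reshape(400,640,3)
E
python3 - <<'E'
from h import *
p=cv2.imread('pics/top0.png');d=np.load('pics/top0.npy');X=cloud('top',d)
hsv=cv2.cvtColor(p,cv2.COLOR_BGR2HSV)
c=p[150:280,240:420]; cv2.imwrite('pics/crop0.png',cv2.resize(c,None,fx=4.4,fy=4.4,interpolation=cv2.INTER_CUBIC))
roi=np.zeros((400,640),bool);roi[165:242,258:380]=1
# pad
m=(roi&(hsv[...,2]<60)).astype(np.uint8); cs,_=cv2.findContours(m,0,2); k=max(cs,key=cv2.contourArea)
W=onplane('top',k[:,0],.018)[:,:2].astype(np.float32); r=cv2.minAreaRect(W);print('pad',r,'\n',cv2.boxPoints(r))
# batten
m=(roi&(hsv[...,2]<150)&(hsv[...,0]<12)&(hsv[...,2]>=45)&(hsv[...,1]>90)).astype(np.uint8); m[:,285:]=0
cs,_=cv2.findContours(m,0,2); k=max(cs,key=cv2.contourArea)
W=onplane('top',k[:,0],.042)[:,:2].astype(np.float32); r=cv2.minAreaRect(W);print('batten',r,'\n',cv2.boxPoints(r))
# board light colour
m=(roi&(hsv[...,2]>190)&(hsv[...,0]>17)&(hsv[...,0]<35)).astype(np.uint8)
W=onplane('top',np.argwhere(m)[:,::-1],.018)[:,:2].astype(np.float32); r=cv2.minAreaRect(W);print('board',r,'\n',cv2.boxPoints(r))
# heights
for name,lo,hi in(('block top',.15,.2),('any>.06',.06,.25)):
    m=((X[...,2]>lo)&(X[...,2]<hi)&(d>0)).astype(np.uint8); m[265:]=0
    n,l,st,ce=cv2.connectedComponentsWithStats(m)
    for i in range(1,n):
        if st[i,4]<15 or not(200<ce[i][0]<520): continue
        q=X[l==i]; rr=cv2.minAreaRect(q[:,:2].astype(np.float32)); print(name,ce[i],st[i,4],q.mean(0),rr)
E
```

```text
pad ((0.5920562148094177, 0.012752249836921692), (0.24660669267177582, 0.157127246260643), 88.47454071044922) 
 [[ 0.5102 -0.1084]
 [ 0.6673 -0.1126]
 [ 0.6739  0.1339]
 [ 0.5168  0.1381]]
batten ((0.5947946310043335, 0.14273056387901306), (0.02121041528880596, 0.179799422621727), 87.79840850830078) 
 [[0.5046 0.1356]
 [0.6842 0.1287]
 [0.685  0.1499]
 [0.5054 0.1568]]
board ((0.593051552772522, -0.025254026055336), (0.40196692943573, 0.25092053413391113), 88.90482330322266) 
 [[ 0.4638 -0.2238]
 [ 0.7146 -0.2286]
 [ 0.7223  0.1733]
 [ 0.4715  0.1781]]
block top [253.4667  95.4   ] 30 [0.9433 0.1857 0.1709] ((0.9432615041732788, 0.18585146963596344), (0.06263992935419083, 0.0015856638783589005), 0.3267403841018677)
block top [388.2637 133.2473] 364 [ 0.8034 -0.2665  0.1607] ((0.8039079904556274, -0.26689279079437256), (0.04584350809454918, 0.09270648658275604), 82.08650207519531)
block top [313.4828 138.9483] 58 [ 0.7877 -0.0131  0.1696] ((0.7887820601463318, -0.013129194267094135), (0.023528268560767174, 0.027488671243190765), 88.5043716430664)
block top [342.1086 197.4444] 396 [ 0.
[... 1414 characters left out ...]
73591947555542), 53.73173522949219)
any>.06 [341.4637 198.4505] 455 [ 0.5845 -0.0999  0.1677] ((0.5879388451576233, -0.10185946524143219), (0.045583125203847885, 0.08998561650514603), 87.19689178466797)
any>.06 [306.9571 251.    ] 140 [0.4161 0.0191 0.1105] ((0.41604748368263245, 0.019270017743110657), (0.03973627835512161, 0.039449576288461685), 7.988479137420654)
any>.06 [342.2032 252.3745] 251 [ 0.4082 -0.1014  0.0841] ((0.4080473780632019, -0.10279391705989838), (0.058923959732055664, 0.05959499627351761), 39.32875442504883)
any>.06 [515.3236 255.1236] 275 [ 0.3815 -0.7026  0.0758] ((0.37970271706581116, -0.7046319246292114), (0.06963842362165451, 0.05541316419839859), 9.586134910583496)
```

View pics/crop0.png

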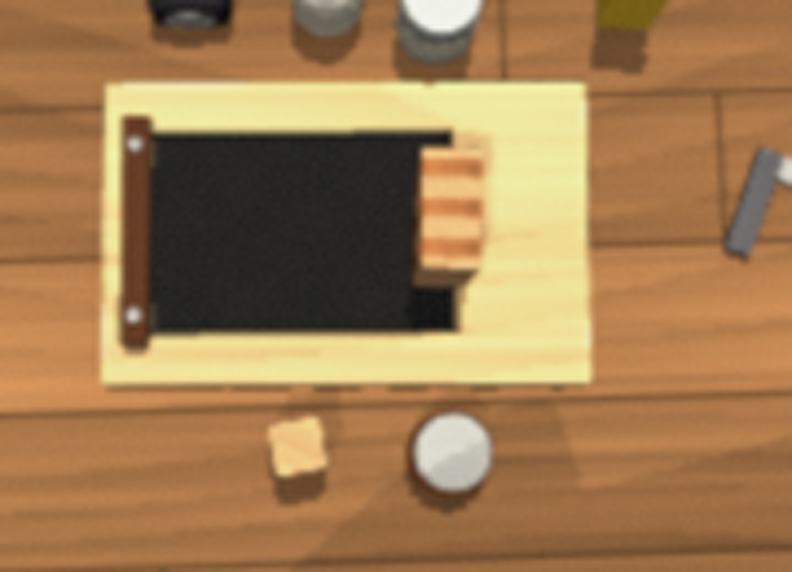

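The block's top centre is at (0.588, -0.102), the push direction is about world +y (88.6°), and the block is on the pad's centre line. I'll move behind it with the fingers half open.

```bash
python3 -m pendant '[180,-102,0,0,180,-102,0,0,180,-102,0,0,180,-102,0,0,180,-102,0,0]' 0 30
python3 -m pendant '[180,-102,0,0,180,-102,0,0,180,-102,0,0,180,-102,0,0,180,-102,0,0]'
python3 -m pendant '[88,-50,0,-30,88,-50,0,-30,88,-50,0,-30,88,-50,0,-30,88,-50,0,-30]'
python3 -m pendant '[0,0,0,-32.6,0,0,0,-32.6,0,0,0,-32.6,0,0,0,-32.6,0,0,0,-32.6]'
```

```text
t: 0.52
tcp_pos: [0.4144, -0.4332, 0.2306]
tool_rot: [0.974, 0.226, -0.0, -0.001]
wrist_force: [0.7, 0.2, 0.5]
grip_width: 0.0428
finger_force: 0.0
t: 0.93
tcp_pos: [0.5312, -0.2622, 0.2309]
tool_rot: [0.974, 0.226, -0.0, -0.0]
wrist_force: [0.4, -0.9, -0.5]
grip_width: 0.0425
finger_force: 0.0
t: 1.35
tcp_pos: [0.5879, -0.1791, 0.2305]
tool_rot: [0.881, 0.473, -0.0, -0.001]
wrist_force: [0.3, -0.1, -0.0]
grip_width: 0.043
finger_force: 0.0
t: 1.77
tcp_pos: [0.587, -0.1815, 0.2308]
tool_rot: [0.714, 0.7, -0.0, -0.0]
wrist_force: [0.0, -0.7, -0.5]
grip_width: 0.0427
finger_force: 0.0
```

```bash
python3 -m pendant '[0,0,38,0,0,0,76,0,10,0,76,0,20,0,76,0,25,0,76,0]'
python3 -m pendant '[4,0,0,0,8,0,0,0,12,0,0,0,16,0,0,0,20,0,0,0]'
```

```text
t: 2.18
tcp_pos: [0.5886, -0.155, 0.1566]
tool_rot: [0.715, 0.699, 0.0, 0.0]
wrist_force: [-0.5, 0.5, 1.2]
grip_width: 0.0426
finger_force: 0.0
t: 2.6
tcp_pos: [0.589, -0.1357, 0.1563]
tool_rot: [0.715, 0.699, 0.0, 0.001]
wrist_force: [0.3, -1.3, 0.1]
grip_width: 0.043
finger_force: 0.5
```

```bash
python3 -m pendant '[5,0,0,0,10,0,0,0,15,0,0,0,20,0,0,0,25,0,0,0]'
python3 -m pendant '[5,0,0,0,10,0,0,0,14,0,0,0,17,0,0,0,20,0,0,0]'
python3 - <<'E'
from h import *
p,d=snapshot('top');cv2.imwrite('pics/top1.png',p);np.save('pics/top1.npy',d)
X=cloud('top',d)[150:235,262:370];q=X[(X[...,2]>.14)];print(q.mean(0),len(q))
p,d=snapshot('scene');cv2.imwrite('pics/scene1.png',p)
E
```

```text
t: 3.02
tcp_pos: [0.5891, -0.1102, 0.1552]
tool_rot: [0.715, 0.699, -0.0, -0.0]
wrist_force: [0.3, -1.0, 0.3]
grip_width: 0.0425
finger_force: 0.2
t: 3.43
tcp_pos: [0.5896, -0.0904, 0.1552]
tool_rot: [0.715, 0.699, -0.0, -0.0]
wrist_force: [0.2, -0.8, -0.1]
grip_width: 0.0426
finger_force: 0.0
[ 0.5382 -0.0667  0.4648] 2764
```

View pics/scene1.png

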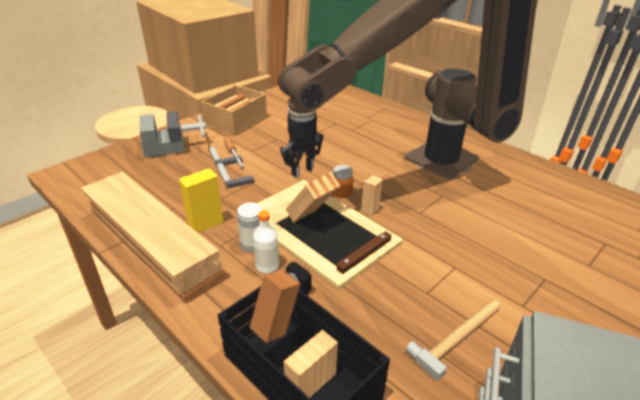

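It is mid-fall at (315,195), leaning toward the batten. I'll back off and look again.

```bash
python3 -m pendant '[-30,0,0,0,-70,0,0,0,-110,0,0,0,-110,0,0,0,-110,0,0,0]'
cat > m.py <<'E'
from h import *
import sys
t=sys.argv[1]
p,d=snapshot('scene');cv2.imwrite(f'pics/scene{t}.png',p);X=cloud('scene',d)
b=(X[...,0]>.5)&(X[...,0]<.69)&(X[...,1]>-.14)&(X[...,1]<.134)&(X[...,2]>.05)&(X[...,2]<.075)
q=X[b];r=cv2.minAreaRect(q[:,:2].astype(np.float32));print('scene',len(q),np.median(q[:,2]),r,'\n',cv2.boxPoints(r))
p,d=snapshot('top');cv2.imwrite(f'pics/top{t}.png',p);X=cloud('top',d)
b=(X[...,0]>.5)&(X[...,0]<.69)&(X[...,1]>-.14)&(X[...,1]<.134)&(X[...,2]>.052)&(X[...,2]<.075)
q=X[b];r=cv2.minAreaRect(q[:,:2].astype(np.float32));print('top',len(q),np.median(q[:,2]),r,'\n',cv2.boxPoints(r))
cv2.imwrite(f'pics/crop{t}.png',cv2.resize(p[150:280,240:420],None,fx=4.4,fy=4.4,interpolation=cv2.INTER_CUBIC))
E
python3 m.py 2
```

```text
t: 3.95
tcp_pos: [0.5869, -0.203, 0.1553]
tool_rot: [0.716, 0.698, 0.0, 0.0]
wrist_force: [-0.2, -0.0, 0.1]
grip_width: 0.0425
finger_force: 0.0
scene 1480 0.06522919315427711 ((0.5942299365997314, 0.007885903120040894), (0.16558897495269775, 0.09264294058084488), 87.71761322021484) 
 [[ 0.5446 -0.073 ]
 [ 0.6372 -0.0767]
 [ 0.6438  0.0888]
 [ 0.5512  0.0925]]
top 1150 0.06350737043392718 ((0.5945896506309509, 0.007205069065093994), (0.16039471328258514, 0.09141743928194046), 87.08943939208984) 
 [[ 0.5449 -0.0706]
 [ 0.6362 -0.0752]
 [ 0.6443  0.085 ]
 [ 0.553   0.0896]]
```

View pics/crop2.png

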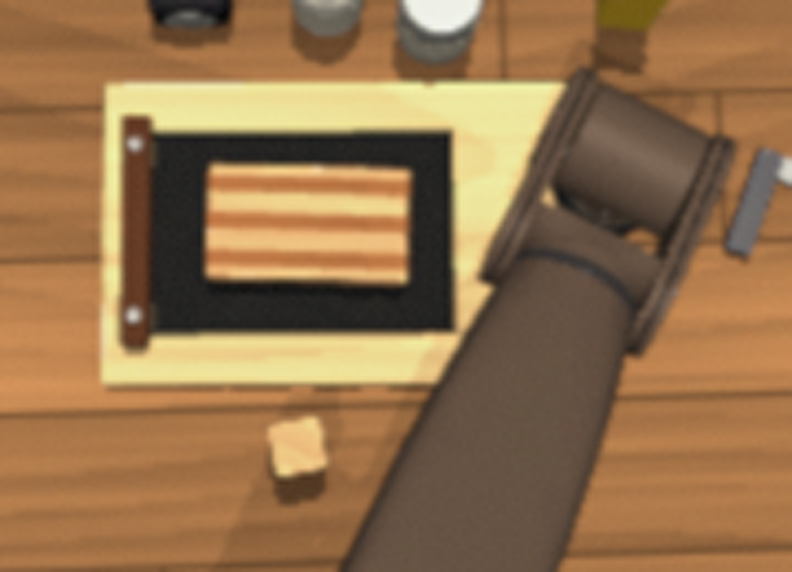

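The block lies flat at crop (205–412,165–285), well inside the pad, with about 47 mm left to the batten. I'll lower behind its rear end and push.

```bash
python3 -m pendant '[0,3,40,0,0,3,80,0,0,3,117,0,20,3,117,0,45,3,117,0]'
python3 -m pendant '[20,0,0,0,40,0,0,0,50,0,0,0,58,0,0,0,64,0,0,0]'
python3 -m pendant '[4,0,0,0,8,0,0,0,12,0,0,0,16,0,0,0,20,0,0,0]'
```

```text
t: 4.47
tcp_pos: [0.5883, -0.1538, 0.0338]
tool_rot: [0.715, 0.699, -0.002, -0.004]
wrist_force: [-0.4, 0.3, 0.4]
grip_width: 0.0425
finger_force: 0.0
t: 4.88
tcp_pos: [0.5927, -0.0905, 0.0385]
tool_rot: [0.714, 0.7, 0.0, 0.0]
wrist_force: [0.7, 0.3, 0.0]
grip_width: 0.0429
finger_force: 0.0
t: 5.3
tcp_pos: [0.5933, -0.0726, 0.0386]
tool_rot: [0.715, 0.699, -0.0, 0.001]
wrist_force: [0.8, -2.6, 0.6]
grip_width: 0.0426
finger_force: 1.4
```

```bash
python3 -m pendant '[5,0,0,0,10,0,0,0,15,0,0,0,20,0,0,0,24,0,0,0]'
python3 -m pendant '[2,0,0,0,4,0,0,0,6,0,0,0,8,0,0,0,10,0,0,0]'
```

```text
t: 5.72
tcp_pos: [0.5937, -0.0474, 0.0385]
tool_rot: [0.715, 0.699, -0.0, 0.0]
wrist_force: [-0.5, -3.1, 1.4]
grip_width: 0.043
finger_force: 1.6
t: 6.13
tcp_pos: [0.594, -0.038, 0.0385]
tool_rot: [0.715, 0.699, 0.0, 0.0]
wrist_force: [0.2, -4.2, 2.4]
grip_width: 0.0427
finger_force: 1.9
```

```bash
python3 -m pendant '[1,0,0,0,2,0,0,0,2.5,0,0,0,3,0,0,0,3,0,0,0]'
```

```text
t: 6.55
tcp_pos: [0.594, -0.0353, 0.0385]
tool_rot: [0.715, 0.699, -0.0, 0.0]
wrist_force: [-0.5, -4.7, 1.8]
grip_width: 0.0429
finger_force: 2.4
```

```bash
python3 -m pendant '[1,0,0,0,2,0,0,0,2.5,0,0,0,3,0,0,0,3,0,0,0]'; python3 m.py 3
```

```text
t: 6.97
tcp_pos: [0.594, -0.0353, 0.0386]
tool_rot: [0.715, 0.699, -0.002, 0.002]
wrist_force: [-0.6, -13.3, 1.9]
grip_width: 0.0428
finger_force: 6.9
scene 1515 0.06530482485656397 ((0.5928362011909485, 0.04427025839686394), (0.0957878902554512, 0.1791171282529831), 0.10542871057987213) 
 [[ 0.5448  0.1337]
 [ 0.5451 -0.0454]
 [ 0.6409 -0.0452]
 [ 0.6406  0.1339]]
top 655 0.06332001721926495 ((0.5927899479866028, 0.0736975446343422), (0.11684315651655197, 0.08884736895561218), 89.08393859863281) 
 [[0.5474 0.016 ]
 [0.6363 0.0146]
 [0.6381 0.1314]
 [0.5493 0.1328]]
```

It stopped and the force rose to 13 N, so the block is home. One more firm press, then retreat and check.

```bash
python3 -m pendant '[1,0,0,0,2,0,0,0,2,0,0,0]'; python3 -m pendant '[-10,0,0,0,-40,0,0,0,-80,0,0,0,-120,0,0,0,-150,0,0,0]'; python3 -m pendant '[-5,0,-40,0,-5,0,-80,0,-5,0,-100,0,-5,0,-100,0,-5,0,-100,0]'; python3 m.py 4
```

```text
t: 7.32
tcp_pos: [0.594, -0.0353, 0.0386]
tool_rot: [0.714, 0.7, -0.003, 0.003]
wrist_force: [-2.3, -19.9, 1.9]
grip_width: 0.0426
finger_force: 10.0
t: 7.73
tcp_pos: [0.59, -0.1809, 0.0376]
tool_rot: [0.715, 0.699, 0.001, -0.001]
wrist_force: [0.5, -0.4, -0.8]
grip_width: 0.0425
finger_force: 0.0
t: 8.15
tcp_pos: [0.5912, -0.1843, 0.1394]
tool_rot: [0.715, 0.699, 0.001, 0.001]
wrist_force: [0.2, 0.1, -0.7]
grip_width: 0.0426
finger_force: 0.0
scene 1454 0.06532261746968004 ((0.591867208480835, 0.05477629601955414), (0.15925760567188263, 0.09569066762924194), 89.10688018798828) 
 [[ 0.5428 -0.0241]
 [ 0.6385 -0.0256]
 [ 0.6409  0.1336]
 [ 0.5453  0.1351]]
top 1124 0.06337401240356821 ((0.5921555757522583, 0.05547833442687988), (0.15831772983074188, 0.08907567709684372), 88.65196228027344) 
 [[ 0.5458 -0.0226]
 [ 0.6348 -0.0247]
 [ 0.6385  0.1336]
 [ 0.5495  0.1357]]
```

View pics/crop4.png

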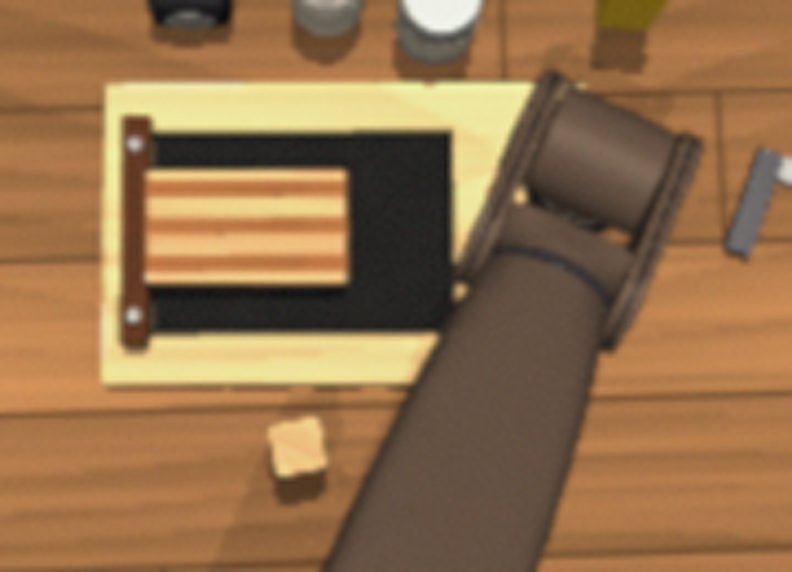

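The block's leading end sits flush and square on the batten at crop x≈147. It is centred on the pad (rows 170–285), and the robot is clear of everything.

```bash
python3 -c "from cell import workorder; print(workorder.close_job())"
```

```text
the job is handed in; nothing more can be done
None
```

The block was tipped flat onto the pad and pushed home square against the stop batten, inside the pad's outline with the robot clear, and the job is handed in; no verdict came back.

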